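Open the sprung bolt case by its cross bolt and twin catch keys

TASK

Open the steel case on the bench without lifting its lid by hand: with the fingers, push the lock bolt at the right-hand end of its latch block fully in, then press the two catch keys down together, one fingertip on each, and keep both down until the sprung lid has risen clear of its catches. Then let both keys come up and stand clear while the lid opens fully by itself; pick nothing up and leave the things lying round the case where they are.

Things in the scene. Friction and masses are not known exactly. Their poses are not given: they have to be found in the camera images.
- case: Grey steel case bolted to the bench: 120 mm deep (own x), 240 wide (y), 91 high shut. Origin on the bench under its centre; own x points from the keys to the hinge (away from the robot at yaw 0), y left, z up. In front, own x -139 to -61, y -63 to 63 mm, is a grey latch block 40 mm high: two black keys between dark cheek plates 54 mm high. Hooks 78 mm high at own x -80 to -68 mm.
- key_left_pad (a point): Centre of the top of the left key's black finger pad, at own [-118, 33, 62] mm of the case when up; the pad is 29 mm deep (case x) and 26 mm wide (case y), its top level and 8 mm above the cheek plates on both sides of it. The two pads' centres are 66 mm apart, so fingertips about 52 mm apart (inside) stand on the middle of both.
- key_right_pad (a point): The same for the right key, at own [-118, -33, 62] mm of the case when up.
- key_left (a joint): Left key angle, rad: 0 up, 0.22 fully down (pad then 10 mm lower, 3 mm nearer the robot, sloping 13 degrees down towards it). Pivot 44 mm behind the pad's centre, 16 mm below its top. Spring: 1.5 N on the pad to start it, 5 N fully down; comes up by itself. Its hook is clear of all teeth from 0.17 rad, so press it right down. Blocked while the lock bolt is out.
- key_right (a joint): The same for the right key. Either key alone still holds the lid shut.
- lock_head (a point): Centre of the outer face of the lock bolt's round steel head (17 mm diameter), which sticks out of the right-hand end of the latch block at own [-118, -83, 28] mm of the case when the bolt is out. Its axis lies along the case's y; it is pushed in towards +y of the case and has free bench beside it.
- lock_bolt (a joint): How far the lock bolt is pushed in, m: about 0 at the start (keys blocked), 0.012 fully in (keys free; the head still stands out about 8 mm). Friction about 2 N; it stays where it is left.
- lid (a joint): Lid angle, rad: 0 shut, 1.15 fully open at its stop. Hinged along the case's rear top edge, 124 mm behind its front edge; a spring raises it, damped to about 0.1 rad/s, 11 to 14 s to open fully. Its two strikers have three ratchet teeth each: a key let up too early catches the next tooth and stops the lid. Clear of the catches above 0.2 rad (front edge 25 mm up).
- lid_front (a point): Middle of the lid's front edge, 81 mm above the bench and 54 mm behind the line of the key pads when shut; it swings up and away from the keys.
- jam_jar: Bystander: glass jar with a red lid, 87 mm across, 179 mm high; origin under its centre.
- grease_tin: Bystander: open grey tin, 64 mm across, 46 mm high; origin under its centre.
- hex_bolt: Bystander: long steel hex bolt with nut lying down, 138 mm long (own y), 30 mm high.
- tube_long: Bystander: piece of rectangular tube standing on end to the left of the latch block, 49 x 38 mm, 50 mm high.
- tube_short: Bystander: piece of rectangular tube lying flat, 55 x 46 x 20 mm.
- loose_nut: Bystander: nut 24 x 28 x 12 mm lying on the bench in front of the latch block.
- square: Bystander: engineer's try square lying flat, 167 x 100 x 14 mm.

How it is judged (in metres and radians):
On the way, in this order (a step that is already met when the one before it is completed fails the run):
1. the lock bolt is pushed fully in (value of joint lock_bolt above 0.0105 m), for 0.1 s.
2. both keys are down together (value of joint each of key_left, key_right above 0.14 rad), for 0.1 s.
3. both keys are still down as the lid comes clear of its catches (all of step 2 and value of joint lid above 0.14 rad), for 0.1 s.
At the end, for the whole second after the job is handed in: The lid stands open at its stop (over 1.08 of 1.15 rad) and at rest, both keys have come up again (under 0.04 rad) and the lock bolt is fully in (over 10.5 of 12 mm) (value of joint lid above 1.08 rad and velocity of joint lid below 0.03 rad/s and value of joint each of key_left, key_right below 0.04 rad and value of joint lock_bolt above 0.0105 m); the robot touches nothing.
It fails at once if the robot lifts or pushes the lid (over 3 N) (contact force between any of the fingers, the arm and lid above 3 N).
It fails at once if a bystander is shifted or lifted more than 20 mm (distance of any of jam_jar, grease_tin, hex_bolt, tube_long, tube_short, loose_nut, square from where it was at the start of the episode above 0.02 m).
It also fails if it takes over 70 s, if anything falls off the work surface, if the arm or the gripper's body presses on something with over 40 N, if the wrist force passes 120 N, or if a joint passes its speed limit or range.

ROBOT

A 6-joint arm with a two-finger parallel gripper is mounted at the origin on a cart in front of the work surface, level with it; the furniture and walls round the work are solid. World frame = base frame: x ahead of the robot, y to its left, z up, the work surface at z = 0. Lengths are in mm, angles in rad, forces in N, time in s.
With the tool pointing down it reaches from about 325 to 900 mm from the base axis. Payload 6.1 kg.
Tool frame: the origin (TCP) lies at the very end of the fingers, on their centre line; the grasp point (between the pads) lies 19 mm behind it; z points along the fingers, y is the line along which they close (so a half turn about z gives the same grasp; the last joint's range is limited). The gripper opens to 87 mm and grips with 3 to 60 N. Pads are 19 mm wide; open, the fingers measure 117 mm over their backs; the gripper's body (75 mm by 190 mm) begins 51 mm behind the grasp point.
Start: joints at [1.101, 0.22, 1.526, -0, 1.395, -0.126], TCP at [210.665, 588.418, 222.538] pointing down, gripper open.
Joint ranges: [-2.98, 2.98], [-0.91, 2.08], [0.09, 2.57], [-1.24, 4.39], [0.2, 2.65], [-2.68, 2.68]. Speed limits (rad/s): [2.57, 2.57, 3.01, 3.14, 3.14, 3.14].

INTERFACE

Orientations are given as a 3x3 rotation matrix whose columns are the frame's x, y, z axes.
In Python, from rig import telemetry, optics, workorder, nets gives the robot as it stands.
- The arm moves only by the tool step_arm, never from a script. Its argument "motion" is a list of rows, each an object with "delta_rot": the turn, a rotation vector about the world's x, y, z in units of 4 degrees (1.0 is 4 degrees), a list of three; "offset": the shift along the world's x, y, z in units of 2 cm (1.0 is 2 cm), a list of three; "gripper": the closure, from -1 (fully open) to 1 (shut). A call has 1 to 12 rows; each row shifts and turns the commanded pose from where the row before left it; what a row does not reach is not made up. A row lasts 1/10 s, in which the tool goes at most 50 mm and 8.59 degrees, less where a joint would pass 70% of its speed; a pose out of reach is approached as far as the arm can. A call with a number of a shift or a turn outside -1 to 1 is refused whole. A call with a gripper value outside its range is refused whole. The fingers move at their own pace and stop on an object; "newtons" is the grip in N (left out, the last holds). Time passes only in rows, so rows that do not move let the fingers close. It gives the time, the measured TCP pose, the force, the opening and the grip force at its end, in the units of the state.
- telemetry.get_state(): the state, without advancing time (a new reading comes with each control period).
- optics.get_image(name): name is "scene" or "top"; returns the picture (480x640x3 uint8, blue, green, red); there is no depth.
- optics.get_calibration(name): a dict with "fx", "fy", "cx", "cy" (pixels), "R" (3x3) and "t" (3): a world point X has camera coordinates R X + t. Camera axes: x right, y down, z forward; pixel columns grow to the right and rows downward; lengths in mm; the calibration is good to about 2 mm. A picture is of the moment at which its call begins. get_calibration takes no time and is no camera call.
- workorder.hand_in(): hands the job in; it is judged then, once.
Trained networks look in the newest picture that a camera, given by its name, has taken for a name from the list of things; names that differ only in an ending like _2 or _b are one class to them, and where a whole thing is asked for, a point or a joint stands for the part that bears it (a point fixed in the world has none). Each returns a list of dicts, best first, with "conf" (0 to 1); they miss things now and then, are a little off and sometimes report something else, mostly with a low value. They report only what shows in the picture. A call takes as long as a camera call.
- nets.silhouettes(camera, label): "pixels" (480x640 bool, what is visible of it) and "rect" ([centre column, centre row, width, height] in pixels, round what is visible of it).
The state is a dict: "t": time; "qpos": joint angles; "qd": joint speeds; "joint_torque": joint torques, N m; "tool_pos": TCP position; "eef_rot": TCP orientation; "wrist_force": force on the tool from outside, world axes, zero at the start; "moment": the same for the moment, N m; "finger_gap": opening from 0.0 (shut) to 1.0 (fully open); "finger_force": force on a finger pad.
Only numpy, scipy, OpenCV 4.12 (cv2) and the standard library are available. Lean on these libraries where they do the work, as an engineer would, in place of code of your own. Each camera call takes 0.05 s, during which the arm holds its last target. There are 200 camera calls.

## Working session

There is one attempt and no reset: what is moved stays moved. The work goes in short steps, Python scripts to look and compute and a tool call to move; the robot and the scene stay as the last step left them, time stands still between calls to the robot, and variables do not carry over. Pictures are saved under pics/ and viewed, at most 10 in all, crops included, and the job is handed in when it is done.

Besides the shell and the picture viewer there is one more tool, called after ">>>" in YAML: its name, and indented under it one key for each argument. step_arm: Moves the arm, as the interface text tells. Shifts and turns lie within -1 to 1; 1 stands for 2 cm of shift or 4 degrees of turn. Its arguments: {"type":"object","properties":{"motion":{"type":"array"},"newtons":{"type":"number"}},"required":["motion"]}

```bash
mkdir -p pics
cat > h.py <<'E'
import numpy as np, cv2
from rig import telemetry, optics, workorder, nets
def proj(c,P):
    k=optics.get_calibration(c); p=np.asarray(P,float)@np.array(k['R']).T+np.array(k['t'])
    return np.c_[k['fx']*p[:,0]/p[:,2]+k['cx'],k['fy']*p[:,1]/p[:,2]+k['cy']]
def back(c,uv,z):
    k=optics.get_calibration(c); R=np.array(k['R']);t=np.array(k['t'])
    o=-R.T@t; d=R.T@np.array([(uv[0]-k['cx'])/k['fx'],(uv[1]-k['cy'])/k['fy'],1]); return o+d*(z-o[2])/d[2]
E
python3 - <<'E'
from h import *
for c in('scene','top'):
    cv2.imwrite(f'pics/{c}0.png',optics.get_image(c))
    k=optics.get_calibration(c); print(c,k['fx'],(-np.array(k['R']).T@np.array(k['t'])).round())
    for l in('case','key_left','key_right','lock_bolt','lid','loose_nut','tube_long','jam_jar','grease_tin','hex_bolt','tube_short','square'):
        r=nets.silhouettes(c,l); print(c,l,[(round(x['conf'],2),np.round(x['rect']).tolist()) for x in r[:3]])
s=telemetry.get_state();print(s['t'],s['tool_pos'],np.round(s['eef_rot'],3).tolist())
E
```

```text
scene 435.1368666878691 [-250. -455.  831.]
scene case [(0.94, [306.0, 251.0, 102.0, 79.0])]
scene key_left [(0.16, [448.0, 292.0, 28.0, 25.0])]
scene key_right [(0.53, [297.0, 262.0, 18.0, 26.0])]
scene lock_bolt []
scene lid [(0.81, [302.0, 233.0, 103.0, 50.0]), (0.34, [276.0, 254.0, 13.0, 15.0])]
scene loose_nut [(0.55, [274.0, 289.0, 12.0, 7.0])]
scene tube_long [(0.76, [245.0, 258.0, 18.0, 20.0])]
scene jam_jar [(0.88, [223.0, 192.0, 34.0, 61.0]), (0.75, [304.0, 233.0, 102.0, 47.0]), (0.51, [448.0, 290.0, 25.0, 26.0])]
scene grease_tin [(0.95, [447.0, 291.0, 28.0, 29.0]), (0.68, [304.0, 234.0, 100.0, 45.0])]
scene hex_bolt [(0.96, [437.0, 330.0, 61.0, 24.0])]
scene tube_short [(0.73, [373.0, 276.0, 23.0, 16.0])]
scene square [(0.85, [179.0, 237.0, 47.0, 40.0])]
top 451.6067438011004 [ 449.  -37. 1089.]
top case [(0.67, [287.0, 241.0, 113.0, 94.0])]
top key_left [(0.83, [272.0, 268.0, 14.0, 33.0])]
top key_right [(0.69, [301.0, 271.0, 7.0, 30.0]), (0.49, [320.0, 275.0, 2.0, 7.0]), (0.48, [456.0, 230.0, 32.0, 31.0])]
top lock_bolt [(0.51, [136.0, 263.0, 44.0, 75.0])]
top lid [(0.81, [289.0, 225.0, 112.0, 63.0])]
top loose_nut [(0.67, [320.0, 277.0, 5.0, 11.0]), (0.52, [280.0, 297.0, 15.0, 11.0]), (0.21, [286.0, 225.0, 113.0, 66.0])]
top tube_long [(0.74, [231.0, 272.0, 27.0, 21.0]), (0.73, [286.0, 240.0, 116.0, 94.0]), (0.61, [303.0, 269.0, 9.0, 34.0])]
top jam_jar [(0.69, [143.0, 195.0, 62.0, 48.0])]
top grease_tin [(0.93, [457.0, 230.0, 35.0, 31.0])]
top hex_bolt [(0.64, [458.0, 284.0, 58.0, 16.0])]
top tube_short [(0.85, [376.0, 232.0, 22.0, 20.0])]
top square [(0.55, [137.0, 264.0, 44.0, 76.0])]
1.3 [210.65605564 588.40272002 222.51451959] [[-0.941, 0.337, -0.0], [0.337, 0.941, -0.0], [0.0, -0.0, -1.0]]
```

View pics/scene0.png

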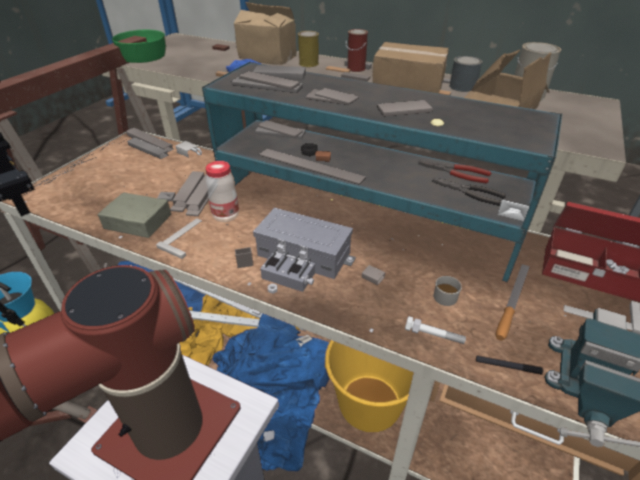

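View pics/top0.png

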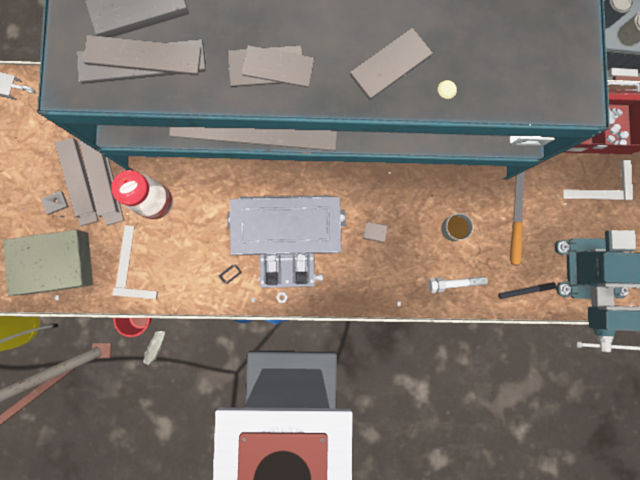

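Run:
```python
from h import *
a=cv2.imread('pics/top0.png')[185:305,215:350]; b=cv2.imread('pics/scene0.png')[200:300,230:365]
a=cv2.resize(a,None,fx=5,fy=5,interpolation=cv2.INTER_CUBIC)
cv2.imwrite('pics/ca.png',a)
b=cv2.resize(b,None,fx=5.9,fy=5.9,interpolation=cv2.INTER_CUBIC);cv2.imwrite('pics/cb.png',b)
```

```text
(no output)
```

View pics/ca.png

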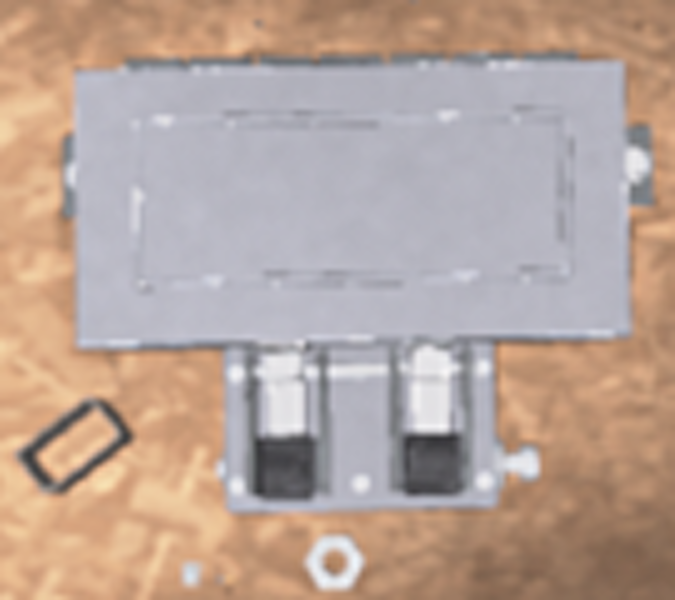

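View pics/cb.png

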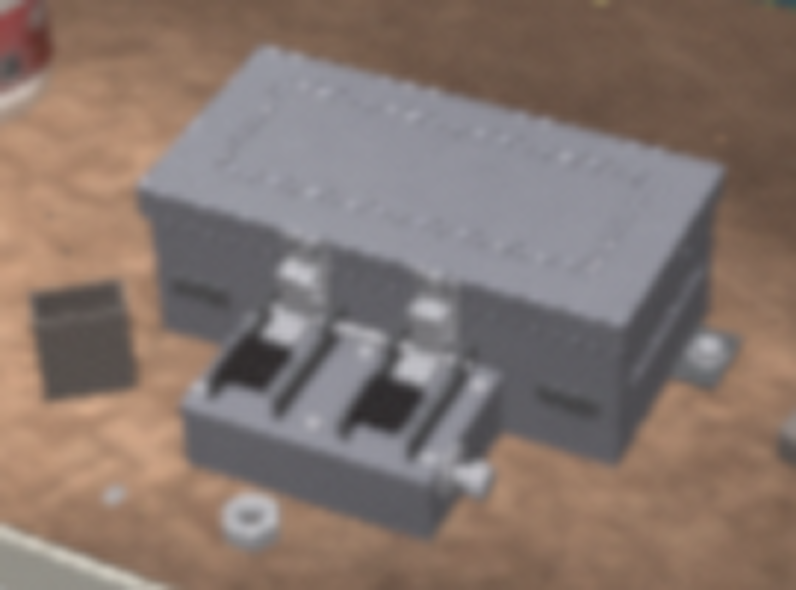

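```bash
cat > fit.py <<'E'
from h import *
from scipy.optimize import least_squares
T=[((-118,33,62),(284.5,466)),((-118,-33,62),(432.5,464.5)),((-139,63,40),(230,512)),((-139,-63,40),(497,506)),((-118,-83,28),(540,464))]
S=[((-139,-63,0),(435,537)),((-139,63,0),(187,460)),((-139,63,40),(183,405)),((-118,-83,28),(492,480)),((-118,33,62),(260,357)),((-118,-33,62),(394,400))]
def W(p,P):
    c,s=np.cos(p[2]),np.sin(p[2]);P=np.array(P,float);return np.c_[p[0]+c*P[:,0]-s*P[:,1],p[1]+s*P[:,0]+c*P[:,1],P[:,2]]
tu=np.array([q for _,q in T])/5+[215,185];su=np.array([q for _,q in S])/5.9+[230,200]
TP=[p for p,_ in T];SP=[p for p,_ in S]
def f(p,w=(1,1)): return np.r_[w[0]*(proj('top',W(p,TP))-tu).ravel(),w[1]*(proj('scene',W(p,SP))-su).ravel()]
for w in((1,1),(1,0),(0,1)):
    r=least_squares(lambda p:f(p,w),[500,30,0],x_scale=[10,10,.1],loss='soft_l1');print(w,r.x[:2].round(1),np.degrees(r.x[2]).round(2));print(f(r.x).reshape(-1,2).round(1).tolist())
    if w==(1,1):p=r.x
print(W(p,[(-118,33,62),(-118,-33,62),(-118,0,62),(-118,-83,28),(-64,0,81)]).round(1))
n=lambda a,z:back('top',np.array(a)/5+[215,185],z).round(1)
print('nut',n((334,563),12),'tube',n((100,400),50),n((130,433),50),n((20,455),50),'small',n((190,573),0))
E
python3 fit.py
```

```text
(1, 1) [576.9   1.7] 1.99
[[0.9, -0.3], [0.5, -0.6], [-0.6, -0.1], [0.7, 0.1], [0.4, -0.7], [-0.3, 1.5], [-0.2, 0.9], [-0.9, -0.6], [0.2, 0.6], [-0.7, -0.4], [-1.0, -0.8]]
(1, 0) [576.2   2.5] 1.87
[[0.5, -0.1], [0.1, -0.2], [-1.0, 0.2], [0.3, 0.5], [-0.0, -0.3], [-0.8, 1.6], [-0.6, 0.9], [-1.3, -0.6], [-0.3, 0.7], [-1.2, -0.4], [-1.4, -0.7]]
(0, 1) [578.1   1.7] 2.36
[[1.3, -0.8], [0.9, -1.2], [-0.2, -0.4], [1.1, -0.6], [0.7, -1.4], [0.3, 1.2], [0.2, 0.8], [-0.4, -0.7], [0.7, 0.2], [-0.3, -0.6], [-0.5, -1.0]]
[[ 4.578e+02  3.060e+01  6.200e+01]
 [ 4.601e+02 -3.530e+01  6.200e+01]
 [ 4.590e+02 -2.400e+00  6.200e+01]
 [ 4.619e+02 -8.530e+01  2.800e+01]
 [ 5.130e+02 -5.000e-01  8.100e+01]]
nut [412.2  11.5  12. ] tube [485.7 118.4  50. ] [470.9 104.2  50. ] [460.  153.8  50. ] small [405.9  80.4   0. ]
```

>>> step_arm:
  motion:
    - {"offset": [0.35, -1, 0], "delta_rot": [0, 0, 0.15], "gripper": 1}
    - {"offset": [0.35, -1, 0], "delta_rot": [0, 0, 0.15], "gripper": 1}
    - {"offset": [0.35, -1, 0], "delta_rot": [0, 0, 0.15], "gripper": 1}
    - {"offset": [0.35, -1, 0], "delta_rot": [0, 0, 0.15], "gripper": 1}
    - {"offset": [0.35, -1, 0], "delta_rot": [0, 0, 0.15], "gripper": 1}
    - {"offset": [0.35, -1, 0], "delta_rot": [0, 0, 0.15], "gripper": 1}
    - {"offset": [0.35, -1, 0], "delta_rot": [0, 0, 0.15], "gripper": 1}
    - {"offset": [0.35, -1, 0], "delta_rot": [0, 0, 0.15], "gripper": 1}
    - {"offset": [0.35, -1, 0], "delta_rot": [0, 0, 0.15], "gripper": 1}
    - {"offset": [0.35, -1, 0], "delta_rot": [0, 0, 0.15], "gripper": 1}
    - {"offset": [0.35, -1, 0], "delta_rot": [0, 0, 0.15], "gripper": 1}
    - {"offset": [0.35, -1, 0], "delta_rot": [0, 0, 0.15], "gripper": 1}

```text
t: 2.5
tool_pos: [294.9, 347.7, 222.7]
eef_rot: [[-0.976, 0.216, 0.0], [0.216, 0.976, 0.0], [-0.0, 0.0, -1.0]]
wrist_force: [-0.3, 0.2, -0.5]
finger_gap: 0.03
finger_force: 0.0
```

>>> step_arm:
  motion:
    - {"offset": [0.35, -1, 0], "delta_rot": [0, 0, 0.15], "gripper": 1}
    - {"offset": [0.35, -1, 0], "delta_rot": [0, 0, 0.15], "gripper": 1}
    - {"offset": [0.35, -1, 0], "delta_rot": [0, 0, 0.15], "gripper": 1}
    - {"offset": [0.35, -1, 0], "delta_rot": [0, 0, 0.15], "gripper": 1}
    - {"offset": [0.35, -1, 0], "delta_rot": [0, 0, 0.15], "gripper": 1}
    - {"offset": [0.35, -1, 0], "delta_rot": [0, 0, 0.15], "gripper": 1}
    - {"offset": [0.35, -1, 0], "delta_rot": [0, 0, 0.15], "gripper": 1}
    - {"offset": [0.35, -1, 0], "delta_rot": [0, 0, 0.15], "gripper": 1}
    - {"offset": [0.35, -1, 0], "delta_rot": [0, 0, 0.15], "gripper": 1}
    - {"offset": [0.35, -1, 0], "delta_rot": [0, 0, 0.15], "gripper": 1}
    - {"offset": [0.35, -1, 0], "delta_rot": [0, 0, 0.15], "gripper": 1}
    - {"offset": [0.35, -1, 0], "delta_rot": [0, 0, 0.15], "gripper": 1}

```text
t: 3.7
tool_pos: [378.9, 107.6, 222.8]
eef_rot: [[-0.996, 0.092, 0.001], [0.092, 0.996, 0.0], [-0.001, 0.0, -1.0]]
wrist_force: [-0.6, 0.5, 0.6]
finger_gap: 0.002
finger_force: 0.0
```

>>> step_arm:
  motion:
    - {"offset": [0.35, -1, 0], "delta_rot": [0, 0, 0.15], "gripper": 1}
    - {"offset": [0.35, -1, 0], "delta_rot": [0, 0, 0.15], "gripper": 1}
    - {"offset": [0.35, -1, 0], "delta_rot": [0, 0, 0.15], "gripper": 1}
    - {"offset": [0.35, -1, 0], "delta_rot": [0, 0, 0.15], "gripper": 1}
    - {"offset": [0.35, -1, 0], "delta_rot": [0, 0, 0.15], "gripper": 1}
    - {"offset": [0.35, -1, 0], "delta_rot": [0, 0, 0.15], "gripper": 1}
    - {"offset": [0.35, -1, 0], "delta_rot": [0, 0, 0.15], "gripper": 1}
    - {"offset": [0.35, -1, 0], "delta_rot": [0, 0, 0.15], "gripper": 1}
    - {"offset": [0.35, -1, 0], "delta_rot": [0, 0, 0.15], "gripper": 1}
    - {"offset": [0.35, -1, 0], "delta_rot": [0, 0, 0.15], "gripper": 1}
    - {"offset": [0, 0, 0], "delta_rot": [0, 0, 0], "gripper": 1}
    - {"offset": [0, 0, 0], "delta_rot": [0, 0, 0], "gripper": 1}

```text
t: 4.9
tool_pos: [448.5, -91.5, 222.4]
eef_rot: [[-1.0, -0.011, -0.0], [-0.011, 1.0, 0.001], [0.0, 0.001, -1.0]]
wrist_force: [-0.3, 0.8, 0.9]
finger_gap: 0.003
finger_force: 0.0
```

>>> step_arm:
  motion:
    - {"offset": [0.3, -0.95, 0], "delta_rot": [0, 0, 0.2], "gripper": 1}
    - {"offset": [0.3, -0.95, 0], "delta_rot": [0, 0, 0.15], "gripper": 1}
    - {"offset": [0, 0, -1], "delta_rot": [0, 0, 0], "gripper": 1}
    - {"offset": [0, 0, -1], "delta_rot": [0, 0, 0], "gripper": 1}
    - {"offset": [0, 0, -1], "delta_rot": [0, 0, 0], "gripper": 1}
    - {"offset": [0, 0, -1], "delta_rot": [0, 0, 0], "gripper": 1}
    - {"offset": [0, 0, -1], "delta_rot": [0, 0, 0], "gripper": 1}
    - {"offset": [0, 0, -1], "delta_rot": [0, 0, 0], "gripper": 1}
    - {"offset": [0, 0, -0.8], "delta_rot": [0, 0, 0], "gripper": 1}
    - {"offset": [0, 0, 0], "delta_rot": [0, 0, 0], "gripper": 1}

```text
t: 5.9
tool_pos: [458.6, -127.6, 84.3]
eef_rot: [[-0.999, -0.037, -0.004], [-0.038, 0.999, 0.002], [0.004, 0.003, -1.0]]
wrist_force: [-0.2, 0.4, -0.3]
finger_gap: 0.004
finger_force: 0.0
```

Run:
```python
from h import *
a=optics.get_image('scene');s=telemetry.get_state();print(s['tool_pos'])
cv2.circle(a,tuple(int(v) for v in proj('scene',[s['tool_pos']])[0].round()),1,(0,0,255),-1)
cv2.imwrite('pics/d.png',cv2.resize(a[180:300,230:390],None,fx=5,fy=5,interpolation=cv2.INTER_CUBIC))
```

```text
[ 459.63436956 -128.2025659    85.76623627]
```

View pics/d.png

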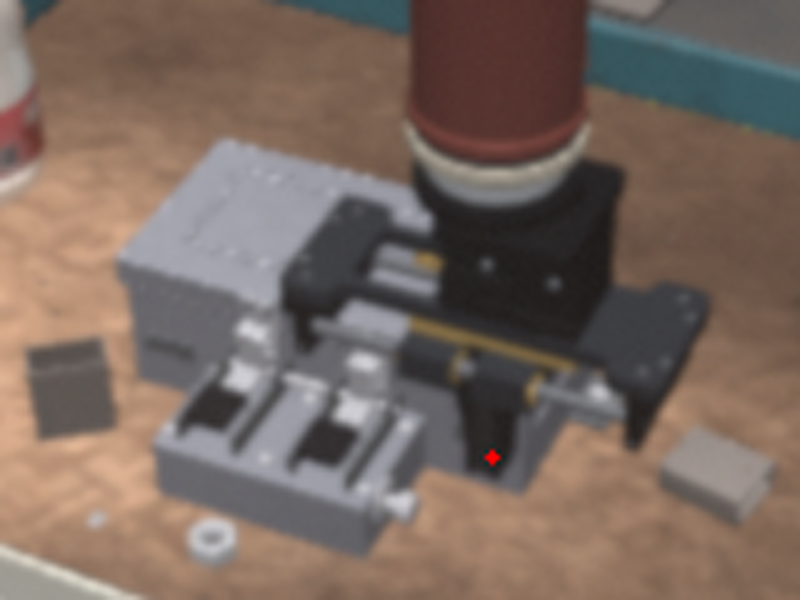

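>>> step_arm:
  motion:
    - {"offset": [0, 0, -1], "delta_rot": [0, 0, 0], "gripper": 1}
    - {"offset": [-0.1, 0, -1], "delta_rot": [0, 0, 0], "gripper": 1}
    - {"offset": [0, 0, -1], "delta_rot": [0, 0, 0], "gripper": 1}
    - {"offset": [0, 0, -0.15], "delta_rot": [0, 0, 0], "gripper": 1}
    - {"offset": [0, 0.5, 0], "delta_rot": [0, 0, 0], "gripper": 1}
    - {"offset": [0, 0.4, 0], "delta_rot": [0, 0, 0], "gripper": 1}
    - {"offset": [0, 0, 0], "delta_rot": [0, 0, 0], "gripper": 1}
    - {"offset": [0, 0, 0], "delta_rot": [0, 0, 0], "gripper": 1}

```text
t: 6.75
tool_pos: [459.5, -111.4, 24.6]
eef_rot: [[-0.999, -0.038, 0.002], [-0.038, 0.999, -0.001], [-0.002, -0.001, -1.0]]
wrist_force: [-0.0, -0.4, 0.6]
finger_gap: 0.004
finger_force: 0.0
```

>>> step_arm:
  motion:
    - {"offset": [0, 0.25, 0], "delta_rot": [0, 0, 0], "gripper": 1}
    - {"offset": [0, 0.25, 0], "delta_rot": [0, 0, 0], "gripper": 1}
    - {"offset": [0, 0.15, 0], "delta_rot": [0, 0, 0], "gripper": 1}
    - {"offset": [0, 0.15, 0], "delta_rot": [0, 0, 0], "gripper": 1}
    - {"offset": [0, 0, 0], "delta_rot": [0, 0, 0], "gripper": 1}

```text
t: 7.25
tool_pos: [458.6, -95.2, 23.5]
eef_rot: [[-0.999, -0.037, -0.0], [-0.037, 0.999, 0.0], [0.0, 0.0, -1.0]]
wrist_force: [0.6, -0.2, -0.2]
finger_gap: 0.006
finger_force: 0.0
```

>>> step_arm:
  motion:
    - {"offset": [0, 0.15, 0], "delta_rot": [0, 0, 0], "gripper": 1}
    - {"offset": [0, 0.15, 0], "delta_rot": [0, 0, 0], "gripper": 1}
    - {"offset": [0, 0, 0], "delta_rot": [0, 0, 0], "gripper": 1}

```text
t: 7.55
tool_pos: [458.7, -89.5, 23.5]
eef_rot: [[-0.999, -0.037, -0.0], [-0.037, 0.999, -0.0], [0.0, -0.0, -1.0]]
wrist_force: [-1.7, -1.6, -0.8]
finger_gap: 0.0
finger_force: 0.3
```

>>> step_arm:
  motion:
    - {"offset": [0, 0.15, 0], "delta_rot": [0, 0, 0], "gripper": 1}
    - {"offset": [0, 0.15, 0], "delta_rot": [0, 0, 0], "gripper": 1}
    - {"offset": [0, 0, 0], "delta_rot": [0, 0, 0], "gripper": 1}

```text
t: 7.85
tool_pos: [458.6, -83.2, 23.5]
eef_rot: [[-0.999, -0.037, -0.0], [-0.037, 0.999, 0.0], [0.0, 0.0, -1.0]]
wrist_force: [0.2, 0.0, -0.2]
finger_gap: 0.01
finger_force: 0.3
```

>>> step_arm:
  motion:
    - {"offset": [0, 0.1, 0], "delta_rot": [0, 0, 0], "gripper": 1}
    - {"offset": [0, 0.1, 0], "delta_rot": [0, 0, 0], "gripper": 1}
    - {"offset": [0, 0, 0], "delta_rot": [0, 0, 0], "gripper": 1}

```text
t: 8.15
tool_pos: [458.5, -80.5, 23.6]
eef_rot: [[-0.999, -0.037, -0.0], [-0.037, 0.999, -0.002], [0.0, -0.002, -1.0]]
wrist_force: [-1.8, -6.3, -0.4]
finger_gap: 0.004
finger_force: 3.4
```

>>> step_arm:
  motion:
    - {"offset": [0, 0.1, 0], "delta_rot": [0, 0, 0], "gripper": 1}
    - {"offset": [0, 0.05, 0], "delta_rot": [0, 0, 0], "gripper": 1}
    - {"offset": [0, 0, 0], "delta_rot": [0, 0, 0], "gripper": 1}

```text
t: 8.45
tool_pos: [458.6, -80.3, 23.7]
eef_rot: [[-0.999, -0.038, 0.0], [-0.038, 0.999, -0.007], [0.0, -0.007, -1.0]]
wrist_force: [-4.0, -19.8, -3.3]
finger_gap: 0.005
finger_force: 9.4
```

>>> step_arm:
  motion:
    - {"offset": [0, -0.8, 0], "delta_rot": [0, 0, 0], "gripper": 1}
    - {"offset": [0, -0.8, 0], "delta_rot": [0, 0, 0], "gripper": 1}
    - {"offset": [0, 0, 1], "delta_rot": [0, 0, 0], "gripper": 1}
    - {"offset": [0, 0, 1], "delta_rot": [0, 0, 0], "gripper": 1}
    - {"offset": [0, 0, 1], "delta_rot": [0, 0, 0], "gripper": -0.2}
    - {"offset": [0, 0, 1], "delta_rot": [0, 0, 0], "gripper": -0.2}
    - {"offset": [0, 0, 1], "delta_rot": [0, 0, 0], "gripper": -0.2}
    - {"offset": [0, 0, 0], "delta_rot": [0, 0, 0], "gripper": -0.2}

```text
t: 9.25
tool_pos: [461.0, -109.0, 126.5]
eef_rot: [[-0.999, -0.037, 0.006], [-0.037, 0.999, -0.002], [-0.006, -0.002, -1.0]]
wrist_force: [0.7, -0.2, 0.2]
finger_gap: 0.281
finger_force: 0.0
```

Run:
```python
from h import *
a=optics.get_image('scene');s=telemetry.get_state();print(s['tool_pos'],s['finger_gap'],s['wrist_force'],s['t'])
cv2.imwrite('pics/e.png',cv2.resize(a[210:300,260:380],None,fx=6.5,fy=6.5,interpolation=cv2.INTER_CUBIC))
from fit import W,p
for d in(0,6,12):print(d,(proj('scene',W(p,[(-118,-83+d,28)]))-[260,210])*6.5)
```

```text
[ 459.9214771  -108.65838923  124.75932198] 0.3303586173579645 [-0.15677657  0.71048461 -0.39222424] 9.3
(1, 1) [576.9   1.7] 1.99
[[0.9, -0.3], [0.5, -0.6], [-0.6, -0.1], [0.7, 0.1], [0.4, -0.7], [-0.3, 1.5], [-0.2, 0.9], [-0.9, -0.6], [0.2, 0.6], [-0.7, -0.4], [-1.0, -0.8]]
(1, 0) [576.2   2.5] 1.87
[[0.5, -0.1], [0.1, -0.2], [-1.0, 0.2], [0.3, 0.5], [-0.0, -0.3], [-0.8, 1.6], [-0.6, 0.9], [-1.3, -0.6], [-0.3, 0.7], [-1.2, -0.4], [-1.4, -0.7]]
(0, 1) [578.1   1.7] 2.36
[[1.3, -0.8], [0.9, -1.2], [-0.2, -0.4], [1.1, -0.6], [0.7, -1.4], [0.3, 1.2], [0.2, 0.8], [-0.4, -0.7], [0.7, 0.2], [-0.3, -0.6], [-0.5, -1.0]]
[[ 4.578e+02  3.060e+01  6.200e+01]
 [ 4.601e+02 -3.530e+01  6.200e+01]
 [ 4.590e+02 -2.400e+00  6.200e+01]
 [ 4.619e+02 -8.530e+01  2.800e+01]
 [ 5.130e+02 -5.000e-01  8.100e+01]]
nut [412.2  11.5  12. ] tube [485.7 118.4  50. ] [470.9 104.2  50. ] [460.  153.8  50. ] small [405.9  80.4   0. ]
0 [[348.20929552 467.59584362]]
6 [[334.58378642 463.29100626]]
12 [[321.00329181 459.00039076]]
```

View pics/e.png

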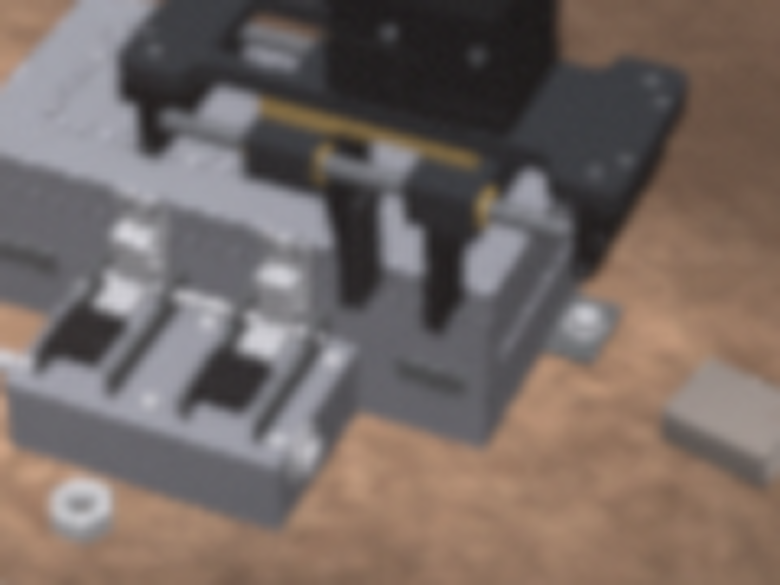

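>>> step_arm:
  motion:
    - {"offset": [-0.15, 0.9, 0], "delta_rot": [0, 0, 0], "gripper": -0.21}
    - {"offset": [0, 0.9, 0], "delta_rot": [0, 0, 0], "gripper": -0.21}
    - {"offset": [0, 0.9, 0], "delta_rot": [0, 0, 0], "gripper": -0.21}
    - {"offset": [0, 0.9, 0], "delta_rot": [0, 0, 0], "gripper": -0.21}
    - {"offset": [0, 0.9, 0], "delta_rot": [0, 0, 0], "gripper": -0.21}
    - {"offset": [0, 0.8, 0], "delta_rot": [0, 0, 0], "gripper": -0.21}
    - {"offset": [0, 0, -0.9], "delta_rot": [0, 0, 0], "gripper": -0.21}
    - {"offset": [0, 0, -0.9], "delta_rot": [0, 0, 0], "gripper": -0.21}
    - {"offset": [0, 0, -0.6], "delta_rot": [0, 0, 0], "gripper": -0.21}
    - {"offset": [0, 0, 0], "delta_rot": [0, 0, 0], "gripper": -0.21}
    - {"offset": [0, 0, 0], "delta_rot": [0, 0, 0], "gripper": -0.21}

```text
t: 10.4
tool_pos: [455.3, -2.5, 75.1]
eef_rot: [[-0.999, -0.036, -0.001], [-0.036, 0.999, 0.0], [0.001, 0.0, -1.0]]
wrist_force: [0.6, -0.1, 0.5]
finger_gap: 0.604
finger_force: 0.0
```

Run:
```python
from h import *
a=optics.get_image('scene');s=telemetry.get_state();print(s['tool_pos'],s['finger_gap'],s['wrist_force'],s['t'])
cv2.imwrite('pics/f.png',cv2.resize(a[210:300,250:370],None,fx=6.5,fy=6.5,interpolation=cv2.INTER_CUBIC))
```

```text
[455.90249861  -2.68044421  75.74995925] 0.6078871406732941 [0.68427409 0.14910998 0.04383853] 10.45
```

View pics/f.png

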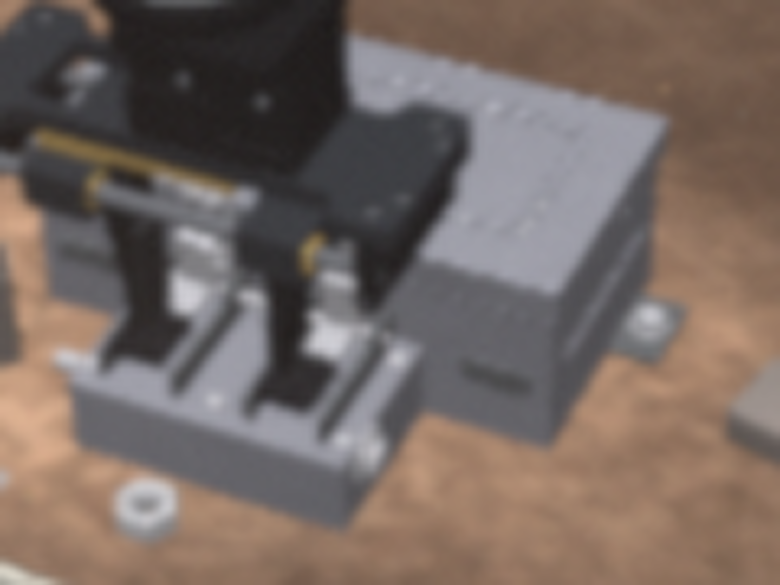

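>>> step_arm:
  motion:
    - {"offset": [0, 0, -0.4], "delta_rot": [0, 0, 0], "gripper": -0.21}
    - {"offset": [0, 0, -0.25], "delta_rot": [0, 0, 0], "gripper": -0.21}
    - {"offset": [0, 0, -0.2], "delta_rot": [0, 0, 0], "gripper": -0.21}
    - {"offset": [0, 0, -0.15], "delta_rot": [0, 0, 0], "gripper": -0.21}
    - {"offset": [0, 0, 0], "delta_rot": [0, 0, 0], "gripper": -0.21}

```text
t: 10.95
tool_pos: [454.3, -2.8, 55.3]
eef_rot: [[-0.999, -0.037, -0.004], [-0.037, 0.999, -0.0], [0.004, -0.0, -1.0]]
wrist_force: [-7.1, -1.0, 9.7]
finger_gap: 0.607
finger_force: 5.7
```

>>> step_arm:
  motion:
    - {"offset": [0, 0, -0.1], "delta_rot": [0, 0, 0], "gripper": -0.21}
    - {"offset": [0, 0, 0], "delta_rot": [0, 0, 0], "gripper": -0.21}

```text
t: 11.15
tool_pos: [453.9, -2.8, 53.6]
eef_rot: [[-0.999, -0.037, -0.004], [-0.037, 0.999, -0.0], [0.004, -0.0, -1.0]]
wrist_force: [-8.8, -1.2, 11.9]
finger_gap: 0.606
finger_force: 6.7
```

>>> step_arm:
  motion:
    - {"offset": [0, 0, -0.1], "delta_rot": [0, 0, 0], "gripper": -0.21}
    - {"offset": [0, 0, 0], "delta_rot": [0, 0, 0], "gripper": -0.21}

```text
t: 11.35
tool_pos: [454.0, -2.8, 53.0]
eef_rot: [[-0.999, -0.037, -0.005], [-0.037, 0.999, -0.0], [0.005, -0.0, -1.0]]
wrist_force: [-16.3, 0.1, 25.0]
finger_gap: 0.606
finger_force: 13.9
```

>>> step_arm:
  motion:
    - {"offset": [0, 0, -0.05], "delta_rot": [0, 0, 0], "gripper": -0.21}
    - {"offset": [0, 0, 0], "delta_rot": [0, 0, 0], "gripper": -0.21}
    - {"offset": [0, 0, 0], "delta_rot": [0, 0, 0], "gripper": -0.21}
    - {"offset": [0, 0, 0], "delta_rot": [0, 0, 0], "gripper": -0.21}
    - {"offset": [0, 0, 0], "delta_rot": [0, 0, 0], "gripper": -0.21}
    - {"offset": [0, 0, 0], "delta_rot": [0, 0, 0], "gripper": -0.21}
    - {"offset": [0, 0, 0], "delta_rot": [0, 0, 0], "gripper": -0.21}
    - {"offset": [0, 0, 0], "delta_rot": [0, 0, 0], "gripper": -0.21}
    - {"offset": [0, 0, 0], "delta_rot": [0, 0, 0], "gripper": -0.21}
    - {"offset": [0, 0, 0], "delta_rot": [0, 0, 0], "gripper": -0.21}
    - {"offset": [0, 0, 0], "delta_rot": [0, 0, 0], "gripper": -0.21}
    - {"offset": [0, 0, 0], "delta_rot": [0, 0, 0], "gripper": -0.21}

```text
t: 12.55
tool_pos: [454.0, -2.8, 52.8]
eef_rot: [[-0.999, -0.037, -0.005], [-0.037, 0.999, -0.0], [0.005, -0.0, -1.0]]
wrist_force: [-18.7, -0.7, 32.3]
finger_gap: 0.605
finger_force: 18.0
```

>>> step_arm:
  motion:
    - {"offset": [0, 0, 0], "delta_rot": [0, 0, 0], "gripper": -0.21}
    - {"offset": [0, 0, 0], "delta_rot": [0, 0, 0], "gripper": -0.21}
    - {"offset": [0, 0, 0], "delta_rot": [0, 0, 0], "gripper": -0.21}
    - {"offset": [0, 0, 0], "delta_rot": [0, 0, 0], "gripper": -0.21}
    - {"offset": [0, 0, 0], "delta_rot": [0, 0, 0], "gripper": -0.21}
    - {"offset": [0, 0, 0], "delta_rot": [0, 0, 0], "gripper": -0.21}
    - {"offset": [0, 0, 0], "delta_rot": [0, 0, 0], "gripper": -0.21}
    - {"offset": [0, 0, 0], "delta_rot": [0, 0, 0], "gripper": -0.21}
    - {"offset": [0, 0, 0], "delta_rot": [0, 0, 0], "gripper": -0.21}
    - {"offset": [0, 0, 0], "delta_rot": [0, 0, 0], "gripper": -0.21}
    - {"offset": [0, 0, 0], "delta_rot": [0, 0, 0], "gripper": -0.21}
    - {"offset": [0, 0, 0], "delta_rot": [0, 0, 0], "gripper": -0.21}

```text
t: 13.75
tool_pos: [454.0, -2.8, 52.8]
eef_rot: [[-0.999, -0.037, -0.005], [-0.037, 0.999, -0.0], [0.005, -0.0, -1.0]]
wrist_force: [-19.1, -0.3, 32.1]
finger_gap: 0.608
finger_force: 18.0
```

Run:
```python
from h import *
a=optics.get_image('scene');s=telemetry.get_state();print(s['tool_pos'],s['finger_gap'],s['wrist_force'],s['t'])
cv2.imwrite('pics/g.png',cv2.resize(a[190:300,240:370],None,fx=5.4,fy=5.4,interpolation=cv2.INTER_CUBIC))
```

```text
[454.04328242  -2.83474779  52.76760498] 0.6055208483106345 [-18.79330307  -1.31833036  32.4308087 ] 13.8
```

View pics/g.png

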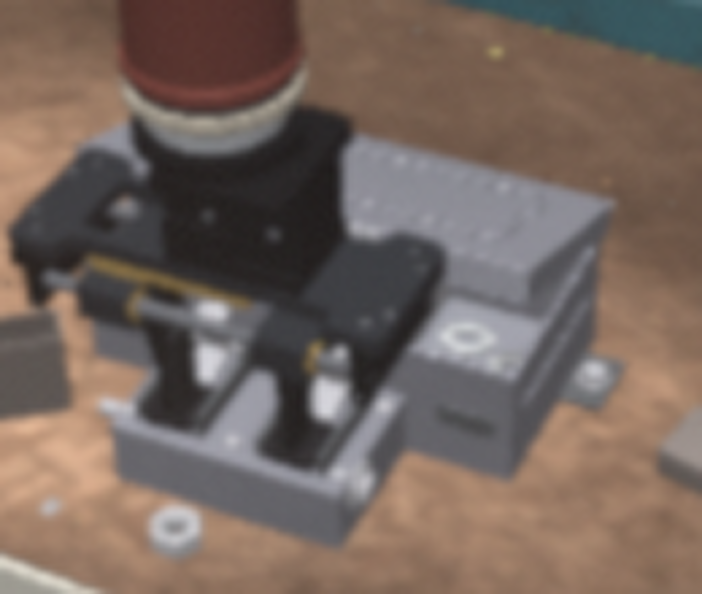

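Both keys are down and the lid is visibly rising: its front-right corner is at about (530,290) in the crop, clear of the gripper. I'll hold longer for margin, then release.

>>> step_arm:
  motion:
    - {"offset": [0, 0, 0], "delta_rot": [0, 0, 0], "gripper": -0.21}
    - {"offset": [0, 0, 0], "delta_rot": [0, 0, 0], "gripper": -0.21}
    - {"offset": [0, 0, 0], "delta_rot": [0, 0, 0], "gripper": -0.21}
    - {"offset": [0, 0, 0], "delta_rot": [0, 0, 0], "gripper": -0.21}
    - {"offset": [0, 0, 0], "delta_rot": [0, 0, 0], "gripper": -0.21}
    - {"offset": [0, 0, 0], "delta_rot": [0, 0, 0], "gripper": -0.21}
    - {"offset": [0, 0, 0], "delta_rot": [0, 0, 0], "gripper": -0.21}
    - {"offset": [0, 0, 0], "delta_rot": [0, 0, 0], "gripper": -0.21}
    - {"offset": [0, 0, 0], "delta_rot": [0, 0, 0], "gripper": -0.21}
    - {"offset": [0, 0, 0], "delta_rot": [0, 0, 0], "gripper": -0.21}
    - {"offset": [0, 0, 0], "delta_rot": [0, 0, 0], "gripper": -0.21}
    - {"offset": [0, 0, 0], "delta_rot": [0, 0, 0], "gripper": -0.21}

```text
t: 15.0
tool_pos: [454.0, -2.8, 52.8]
eef_rot: [[-0.999, -0.037, -0.005], [-0.037, 0.999, -0.0], [0.005, -0.0, -1.0]]
wrist_force: [-18.7, -0.7, 31.7]
finger_gap: 0.602
finger_force: 18.0
```

>>> step_arm:
  motion:
    - {"offset": [0, 0, 0], "delta_rot": [0, 0, 0], "gripper": -0.21}
    - {"offset": [0, 0, 0], "delta_rot": [0, 0, 0], "gripper": -0.21}
    - {"offset": [0, 0, 0], "delta_rot": [0, 0, 0], "gripper": -0.21}
    - {"offset": [0, 0, 0], "delta_rot": [0, 0, 0], "gripper": -0.21}
    - {"offset": [0, 0, 0], "delta_rot": [0, 0, 0], "gripper": -0.21}
    - {"offset": [0, 0, 0.5], "delta_rot": [0, 0, 0], "gripper": -0.21}
    - {"offset": [0, 0, 1], "delta_rot": [0, 0, 0], "gripper": -0.21}
    - {"offset": [-0.7, 0, 1], "delta_rot": [0, 0, 0], "gripper": -0.21}
    - {"offset": [-1, 0, 1], "delta_rot": [0, 0, 0], "gripper": -0.21}
    - {"offset": [-1, 0, 1], "delta_rot": [0, 0, 0], "gripper": -0.21}
    - {"offset": [-0.5, 0, 1], "delta_rot": [0, 0, 0], "gripper": -0.21}
    - {"offset": [0, 0, 0], "delta_rot": [0, 0, 0], "gripper": -0.21}

```text
t: 16.2
tool_pos: [392.8, -2.9, 163.0]
eef_rot: [[-0.999, -0.036, 0.005], [-0.036, 0.999, -0.001], [-0.005, -0.001, -1.0]]
wrist_force: [1.5, -0.1, -0.5]
finger_gap: 0.608
finger_force: 0.0
```

>>> step_arm:
  motion:
    - {"offset": [0, 1, 0], "delta_rot": [0, 0, 0], "gripper": -0.21}
    - {"offset": [0, 1, 0], "delta_rot": [0, 0, 0], "gripper": -0.21}
    - {"offset": [0, 1, 0], "delta_rot": [0, 0, 0], "gripper": -0.21}
    - {"offset": [0, 1, 0], "delta_rot": [0, 0, 0], "gripper": -0.21}
    - {"offset": [0, 1, 0], "delta_rot": [0, 0, 0], "gripper": -0.21}
    - {"offset": [0, 1, 0], "delta_rot": [0, 0, 0], "gripper": -0.21}
    - {"offset": [0, 1, 0], "delta_rot": [0, 0, 0], "gripper": -0.21}
    - {"offset": [0, 1, 0], "delta_rot": [0, 0, 0], "gripper": -0.21}
    - {"offset": [0, 1, 0], "delta_rot": [0, 0, 0], "gripper": -0.21}
    - {"offset": [0, 1, 0], "delta_rot": [0, 0, 0], "gripper": -0.21}
    - {"offset": [0, 0, 0], "delta_rot": [0, 0, 0], "gripper": -0.21}
    - {"offset": [0, 0, 0], "delta_rot": [0, 0, 0], "gripper": -0.21}

```text
t: 17.4
tool_pos: [391.4, 197.3, 159.5]
eef_rot: [[-0.999, -0.038, -0.001], [-0.038, 0.999, -0.001], [0.001, -0.001, -1.0]]
wrist_force: [-0.7, 0.2, -0.2]
finger_gap: 0.607
finger_force: 0.0
```

>>> step_arm:
  motion:
    - {"offset": [0, 0, 0], "delta_rot": [0, 0, 0], "gripper": -0.21}
    - {"offset": [0, 0, 0], "delta_rot": [0, 0, 0], "gripper": -0.21}
    - {"offset": [0, 0, 0], "delta_rot": [0, 0, 0], "gripper": -0.21}
    - {"offset": [0, 0, 0], "delta_rot": [0, 0, 0], "gripper": -0.21}
    - {"offset": [0, 0, 0], "delta_rot": [0, 0, 0], "gripper": -0.21}
    - {"offset": [0, 0, 0], "delta_rot": [0, 0, 0], "gripper": -0.21}
    - {"offset": [0, 0, 0], "delta_rot": [0, 0, 0], "gripper": -0.21}
    - {"offset": [0, 0, 0], "delta_rot": [0, 0, 0], "gripper": -0.21}
    - {"offset": [0, 0, 0], "delta_rot": [0, 0, 0], "gripper": -0.21}
    - {"offset": [0, 0, 0], "delta_rot": [0, 0, 0], "gripper": -0.21}
    - {"offset": [0, 0, 0], "delta_rot": [0, 0, 0], "gripper": -0.21}
    - {"offset": [0, 0, 0], "delta_rot": [0, 0, 0], "gripper": -0.21}

```text
t: 18.6
tool_pos: [391.6, 197.4, 160.5]
eef_rot: [[-0.999, -0.037, -0.0], [-0.037, 0.999, -0.0], [0.0, -0.0, -1.0]]
wrist_force: [0.1, 0.3, -1.7]
finger_gap: 0.61
finger_force: 0.0
```

Run:
```python
from h import *
# camera calls take 0.05 s each: wait and watch
for i in range(110):
    a=optics.get_image('scene')
    if i%20==0: b=a
    if i%20==19: print(telemetry.get_state()['t'],cv2.absdiff(a,b)[150:290,240:370].mean().round(2))
cv2.imwrite('pics/i.png',cv2.resize(a[150:300,230:370],None,fx=4,fy=4,interpolation=cv2.INTER_CUBIC))
```

```text
19.6 3.58
20.6 3.63
21.6 3.79
22.6 1.72
23.6 0.61
```

View pics/i.png

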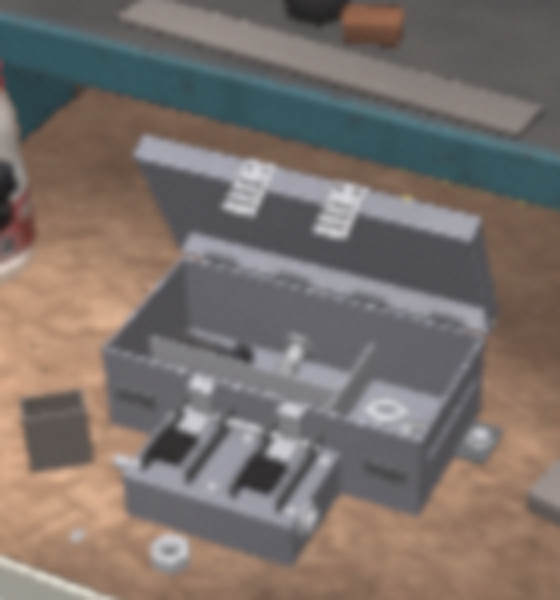

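The lid stands open with its front edge running from about (140,145) to (480,225). The keys are up, the bolt is in, and the nut and tube are unmoved. I'll let it settle for 2 s and hand in.

>>> step_arm:
  motion:
    - {"offset": [0, 0, 0], "delta_rot": [0, 0, 0], "gripper": -0.21}
    - {"offset": [0, 0, 0], "delta_rot": [0, 0, 0], "gripper": -0.21}
    - {"offset": [0, 0, 0], "delta_rot": [0, 0, 0], "gripper": -0.21}
    - {"offset": [0, 0, 0], "delta_rot": [0, 0, 0], "gripper": -0.21}
    - {"offset": [0, 0, 0], "delta_rot": [0, 0, 0], "gripper": -0.21}
    - {"offset": [0, 0, 0], "delta_rot": [0, 0, 0], "gripper": -0.21}
    - {"offset": [0, 0, 0], "delta_rot": [0, 0, 0], "gripper": -0.21}
    - {"offset": [0, 0, 0], "delta_rot": [0, 0, 0], "gripper": -0.21}
    - {"offset": [0, 0, 0], "delta_rot": [0, 0, 0], "gripper": -0.21}
    - {"offset": [0, 0, 0], "delta_rot": [0, 0, 0], "gripper": -0.21}
    - {"offset": [0, 0, 0], "delta_rot": [0, 0, 0], "gripper": -0.21}
    - {"offset": [0, 0, 0], "delta_rot": [0, 0, 0], "gripper": -0.21}

```text
t: 25.3
tool_pos: [391.7, 197.4, 160.5]
eef_rot: [[-0.999, -0.037, -0.0], [-0.037, 0.999, -0.0], [0.0, -0.0, -1.0]]
wrist_force: [-0.4, -0.0, 0.1]
finger_gap: 0.608
finger_force: 0.0
```

Run:
```python
from h import *
a=optics.get_image('scene')
for i in range(20): b=optics.get_image('scene')
print(cv2.absdiff(a,b)[150:290,240:370].mean())
print(workorder.hand_in())
```

```text
0.6065567765567765
the job is handed in; nothing more can be done
None
```

The job is handed in at about 26 s: bolt pushed in, both keys pressed together until the lid was clear and then released, lid fully open and at rest in the camera, arm standing clear; no verdict was returned.

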